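# Build the second tier of a flange carrier

## Robot

A 6-joint arm with a two-finger parallel gripper is mounted at the origin on a cart in front of the work surface, level with it; the furniture and walls round the work are solid. World frame = base frame: x ahead of the robot, y to its left, z up, the work surface at z = 0. Lengths are in m, angles in rad, forces in N, time in s.
With the tool pointing down it reaches from about 0.25 to 0.725 m from the base axis. Payload 4 kg.
Tool frame: the origin (TCP) lies where the fingers leave the gripper's body, on its centre line; the fingertips stand 73 mm ahead of it and the grasp point (between the pads) lies 54 mm ahead of it (bot.tips_ahead is the z of the fingertips in the tool frame, in m); z points along the fingers, y is the direction in which the jaws open and shut (so a half turn about z gives the same grasp; the last joint's range is limited). The gripper opens to 85 mm and grips with 20 to 120 N. Pads are 22 mm wide; open, the fingers measure 114 mm over their backs; the gripper's body (76 mm by 85 mm) begins 54 mm behind the grasp point. The pads swing forward as they close: fully open they stand 13 mm farther back than shut.
Start: joints at [1.21, 0.241, 0.005, 1.335, 0, 1.571], TCP at [0.177, 0.468, 0.304] pointing down, gripper open.
Joint ranges: [-2.72, 2.72], [-1.05, 1.87], [-1.09, 1.28], [-1.99, 2.15], [-1.42, 1.44], [-3.14, 3.14]. Speed limits (rad/s): [2.79, 2.79, 3.14, 3.14, 3.14, 3.14].

## Interface

Orientations are given as a unit quaternion [x, y, z, w].
In Python, from workcell import readout, camera, get_calibration, order, bot gives the robot as it stands.
- The arm moves only by the tool send_rows, never from a script. Its argument "moves" is a list of rows, each a list of 3 entries, a list of its own where there are three numbers: the shift along the tool's x, y, z in mm, then the turn, a rotation vector about the tool's x, y, z in rad, then the finger opening in mm, from 0 to 85.4. In form: [[[dx, dy, dz], [ax, ay, az], grip], ...]. A call has 1 to 12 rows; each row is the pose to reach, as a shift and turn from the pose measured when the call began, along the tool's axes at that moment; what a row does not reach only later rows make up. A row lasts 1/12 s, in which the tool goes at most 41.7 mm and 7.16 degrees, less where a joint would pass 70% of its speed; a pose out of reach is approached as far as the arm can. A call with a gripper value outside its range is refused whole. The fingers move at their own pace and stop on an object; the grip force is fixed at half the most. Time passes only in rows, so rows that repeat a pose let the fingers close. It gives the time, the measured TCP pose, the force and the opening at its end, in the units of the state.
- readout.get_obs(): the state, without advancing time (a new reading comes with each control period).
- camera(name): name is "scene" or "top"; returns the picture (420x560x3 uint8, red, green, blue); there is no depth.
- get_calibration(name): a dict with "fx", "fy", "cx", "cy" (pixels), "R" (3x3) and "t" (3): a world point X has camera coordinates R X + t. Camera axes: x right, y down, z forward; pixel columns grow to the right and rows downward; lengths in m; the calibration is good to about 2 mm. A picture is of the moment at which its call begins. get_calibration takes no time and is no camera call.
- order.job_done(): hands the job in, once; it reports no verdict.
The state is a dict: "clock": time; "joint_pos": joint angles; "joint_vel": joint speeds; "tau": joint torques, N m; "eef_pos": TCP position; "tool_rot": TCP orientation; "ft_force": force on the tool from outside, world axes, zero at the start; "ft_torque": the same for the moment, N m; "grip_width": finger opening in m.
Only numpy, scipy, OpenCV 4.12 (cv2) and the standard library are available. Lean on these libraries where they do the work, as an engineer would, in place of code of your own. Each camera call takes 0.05 s, during which the arm holds its last target. There are 200 camera calls.

## Task

Build the second tier on the loaded base plate: lay the two tall spacer bars in its end grooves, then set the plate with the handle squarely on the bars, over the base plate and clear of the flanges below. Once it stands there (do not carry it loaded), seat in its two pockets the two loose flanges that are the same size as those in the base plate, one in each. Leave the low bar and the two smaller flanges where they lie.

Things in the scene. Friction and masses are not known exactly. Their poses are not given: they have to be found in the camera images.
- base_plate: fixed dark steel plate on the bench, 120 mm (local x) by 224 mm (local y), z up; origin: centre of underside. Two fixed 50 mm flanges stand in it on the y axis at y = -34, +34 mm, tops at z 31 mm. Two grooves along x, centred at y = -90, +90 mm, 24 mm wide, floor at z 10 mm, edges at z 13 mm: a bar lies lengthwise in each (either one), centred in x
- tier_plate: loose dark steel plate, 0.4 kg, 76 (x) by 204 (y) by 10 mm, z up; origin: centre of underside. Pale handle bar along x at the middle: 66 long, 12 wide, z 35 to 45 mm, open beneath, posts at x = -25, +25 mm. Two 60 mm round pockets in the top at y = -52, +52 mm, floor at z 7, rim at z 10 mm. Goes centred over base_plate lengthwise, underside 40 mm above its underside
- spacer_a: tall black plastic spacer bar, 100 long (local x), 14 wide, 30 mm high; origin: centre of underside. Starts upright on the green mat (top 3.6 mm above the bench), pointing roughly away from the robot. Identical with spacer_b; both are used
- spacer_b: tall black plastic spacer bar, 100 long (local x), 14 wide, 30 mm high; origin: centre of underside. Starts upright on the green mat (top 3.6 mm above the bench), pointing roughly away from the robot. Identical with spacer_a; both are used
- short_bar: low black plastic bar, 80 long (local x), 14 wide, only 14 mm high (too low to clear the flanges); origin: centre of underside. Starts upright on the green mat (top 3.6 mm above the bench), pointing roughly away from the robot. Not used
- flange_a: 50 mm wide, 22 mm high steel turned flange on the bench, round disc below, narrower hub on top; origin: centre of underside, z up. Disc 8.6 mm thick; hub 28 mm wide from there up, straight: grip the hub or the disc. Same size as those in the base plate; identical with flange_b; either pocket
- flange_b: 50 mm wide, 22 mm high steel turned flange on the bench, round disc below, narrower hub on top; origin: centre of underside, z up. Disc 8.6 mm thick; hub 28 mm wide from there up, straight: grip the hub or the disc. Same size as those in the base plate; identical with flange_a; either pocket
- flange_mid: 36 mm wide, 20 mm high steel turned flange on the bench, round disc below, narrower hub on top; origin: centre of underside, z up. Not used
- flange_small: 28 mm wide, 12 mm high steel turned flange on the bench, round disc below, narrower hub on top; origin: centre of underside, z up. Not used
- usb_camera_stand: fixed black camera stand behind the middle of the bench, foot 100 by 130 mm, post and camera 220 mm high; origin: centre of its foot. A green drawer cabinet 260 mm high stands behind it to the right, its front 100 mm farther from the robot. Carry things past on the robot's side of both, not over them

How it is judged:
On the way, in this order (a step that is already met when the one before it is completed fails the run):
1. both tall spacer bars lie in the end grooves of the base plate, one in each ((((x of spacer_a in the frame of base_plate between -0.012 and 0.012 m and y of spacer_a in the frame of base_plate between 0.082 and 0.098 m and z of spacer_a in the frame of base_plate between 0.008 and 0.012 m and angle between the x axis of spacer_a and the x axis of base_plate, either way round below 0.12 rad and angle between spacer_a's own z axis and vertical below 0.06 rad) and (x of spacer_b in the frame of base_plate between -0.012 and 0.012 m and y of spacer_b in the frame of base_plate between -0.098 and -0.082 m and z of spacer_b in the frame of base_plate between 0.008 and 0.012 m and angle between the x axis of spacer_b and the x axis of base_plate, either way round below 0.12 rad and angle between spacer_b's own z axis and vertical below 0.06 rad)) or ((x of spacer_a in the frame of base_plate between -0.012 and 0.012 m and y of spacer_a in the frame of base_plate between -0.098 and -0.082 m and z of spacer_a in the frame of base_plate between 0.008 and 0.012 m and angle between the x axis of spacer_a and the x axis of base_plate, either way round below 0.12 rad and angle between spacer_a's own z axis and vertical below 0.06 rad) and (x of spacer_b in the frame of base_plate between -0.012 and 0.012 m and y of spacer_b in the frame of base_plate between 0.082 and 0.098 m and z of spacer_b in the frame of base_plate between 0.008 and 0.012 m and angle between the x axis of spacer_b and the x axis of base_plate, either way round below 0.12 rad and angle between spacer_b's own z axis and vertical below 0.06 rad)))), for 0.2 s.
2. the handled plate rests level and square on the two bars ((((x of spacer_a in the frame of base_plate between -0.012 and 0.012 m and y of spacer_a in the frame of base_plate between 0.082 and 0.098 m and z of spacer_a in the frame of base_plate between 0.008 and 0.012 m and angle between the x axis of spacer_a and the x axis of base_plate, either way round below 0.12 rad and angle between spacer_a's own z axis and vertical below 0.06 rad) and (x of spacer_b in the frame of base_plate between -0.012 and 0.012 m and y of spacer_b in the frame of base_plate between -0.098 and -0.082 m and z of spacer_b in the frame of base_plate between 0.008 and 0.012 m and angle between the x axis of spacer_b and the x axis of base_plate, either way round below 0.12 rad and angle between spacer_b's own z axis and vertical below 0.06 rad)) or ((x of spacer_a in the frame of base_plate between -0.012 and 0.012 m and y of spacer_a in the frame of base_plate between -0.098 and -0.082 m and z of spacer_a in the frame of base_plate between 0.008 and 0.012 m and angle between the x axis of spacer_a and the x axis of base_plate, either way round below 0.12 rad and angle between spacer_a's own z axis and vertical below 0.06 rad) and (x of spacer_b in the frame of base_plate between -0.012 and 0.012 m and y of spacer_b in the frame of base_plate between 0.082 and 0.098 m and z of spacer_b in the frame of base_plate between 0.008 and 0.012 m and angle between the x axis of spacer_b and the x axis of base_plate, either way round below 0.12 rad and angle between spacer_b's own z axis and vertical below 0.06 rad))) and x of tier_plate in the frame of base_plate between -0.012 and 0.012 m and y of tier_plate in the frame of base_plate between -0.012 and 0.012 m and z of tier_plate in the frame of base_plate between 0.0375 and 0.0425 m and angle between the y axis of tier_plate and the y axis of base_plate, either way round below 0.12 rad and angle between tier_plate's own z axis and vertical below 0.04 rad and contact force between the fingers and tier_plate below 0.05 N), for 0.2 s.
3. the two matching flanges are seated in the plate's pockets, one in each (x of tier_plate in the frame of base_plate between -0.012 and 0.012 m and y of tier_plate in the frame of base_plate between -0.012 and 0.012 m and z of tier_plate in the frame of base_plate between 0.0375 and 0.0425 m and angle between the y axis of tier_plate and the y axis of base_plate, either way round below 0.12 rad and angle between tier_plate's own z axis and vertical below 0.04 rad and (((x of flange_a in the frame of tier_plate between -0.008 and 0.008 m and y of flange_a in the frame of tier_plate between 0.044 and 0.06 m and z of flange_a in the frame of tier_plate between 0.0052 and 0.0088 m and angle between flange_a's own z axis and vertical below 0.06 rad) and (x of flange_b in the frame of tier_plate between -0.008 and 0.008 m and y of flange_b in the frame of tier_plate between -0.06 and -0.044 m and z of flange_b in the frame of tier_plate between 0.0052 and 0.0088 m and angle between flange_b's own z axis and vertical below 0.06 rad)) or ((x of flange_a in the frame of tier_plate between -0.008 and 0.008 m and y of flange_a in the frame of tier_plate between -0.06 and -0.044 m and z of flange_a in the frame of tier_plate between 0.0052 and 0.0088 m and angle between flange_a's own z axis and vertical below 0.06 rad) and (x of flange_b in the frame of tier_plate between -0.008 and 0.008 m and y of flange_b in the frame of tier_plate between 0.044 and 0.06 m and z of flange_b in the frame of tier_plate between 0.0052 and 0.0088 m and angle between flange_b's own z axis and vertical below 0.06 rad)))), for 0.2 s.
At the end, for the whole second after the job is handed in: A tall bar on the floor of each base groove (within 12 mm along, 8 mm across, 7 degrees); the handled plate level on the bars, centred over the base within 12 mm and 7 degrees; a 50 mm flange flat on the floor of each pocket, hub up; all released and at rest (all of step 3 and (((x of spacer_a in the frame of base_plate between -0.012 and 0.012 m and y of spacer_a in the frame of base_plate between 0.082 and 0.098 m and z of spacer_a in the frame of base_plate between 0.008 and 0.012 m and angle between the x axis of spacer_a and the x axis of base_plate, either way round below 0.12 rad and angle between spacer_a's own z axis and vertical below 0.06 rad) and (x of spacer_b in the frame of base_plate between -0.012 and 0.012 m and y of spacer_b in the frame of base_plate between -0.098 and -0.082 m and z of spacer_b in the frame of base_plate between 0.008 and 0.012 m and angle between the x axis of spacer_b and the x axis of base_plate, either way round below 0.12 rad and angle between spacer_b's own z axis and vertical below 0.06 rad)) or ((x of spacer_a in the frame of base_plate between -0.012 and 0.012 m and y of spacer_a in the frame of base_plate between -0.098 and -0.082 m and z of spacer_a in the frame of base_plate between 0.008 and 0.012 m and angle between the x axis of spacer_a and the x axis of base_plate, either way round below 0.12 rad and angle between spacer_a's own z axis and vertical below 0.06 rad) and (x of spacer_b in the frame of base_plate between -0.012 and 0.012 m and y of spacer_b in the frame of base_plate between 0.082 and 0.098 m and z of spacer_b in the frame of base_plate between 0.008 and 0.012 m and angle between the x axis of spacer_b and the x axis of base_plate, either way round below 0.12 rad and angle between spacer_b's own z axis and vertical below 0.06 rad))) and linear speed of each of spacer_a, spacer_b, tier_plate, flange_a, flange_b below 0.02 m/s); the robot touches nothing.
It fails at once if the low bar, the either smaller flange is moved from its place (more than 20 mm) (distance of any of short_bar, flange_mid, flange_small from where it was at the start of the episode above 0.02 m).
It also fails if it takes over 144 s, if anything falls off the work surface, if the arm or the gripper's body presses on something with over 40 N, if the wrist force passes 120 N, or if a joint passes its speed limit or range.

## Working session

There is one attempt and no reset: what is moved stays moved. The work goes in short steps, Python scripts to look and compute and a tool call to move; the robot and the scene stay as the last step left them, time stands still between calls to the robot, and variables do not carry over. Pictures are saved under pics/ and viewed, about 12 in all and at most 16, crops included, and the job is handed in when it is done.

Besides the shell and the picture viewer there is one more tool, called after "Emit:" by a JSON object that holds its "fn" and its "kwargs". send_rows: Moves the arm, as the interface text tells. Its arguments: {"type":"object","properties":{"moves":{"type":"array","items":{"type":"array"}}},"required":["moves"]}

```bash
ls; mkdir -p pics; python3 - <<'E'
from workcell import readout,camera,get_calibration,bot
import cv2
print(readout.get_obs()); print(bot.tips_ahead)
for n in("scene","top"):
    c=get_calibration(n);print(n,c)
    cv2.imwrite(f"pics/{n}0.png",cv2.resize(camera(n)[:,:,::-1],(800,600),interpolation=cv2.INTER_CUBIC))
E
```

```text
pics
{'clock': 0.0, 'joint_pos': array([1.21000386e+00, 2.41392747e-01, 3.72312488e-03, 1.33520810e+00,
       3.09848694e-05, 1.57078867e+00]), 'joint_vel': array([ 0.00113888, -0.0003904 ,  0.00061578,  0.00050423, -0.00086776,
       -0.00063862]), 'tau': array([-1.04355000e-03, -3.72323871e+01,  2.52405971e+01,  1.69316382e-02,
       -1.81780247e-04, -8.18390390e-06]), 'eef_pos': array([0.17633001, 0.46735749, 0.30302249]), 'tool_rot': array([ 1.79415541e-01,  9.83772830e-01, -1.02102763e-03, -2.01965930e-04]), 'ft_force': array([-0.38837946, -0.33888387,  0.14154003]), 'ft_torque': array([-0.05133385,  0.02487189,  0.02207068]), 'grip_width': 0.08561426543667025}
0.0726
scene {'fx': 484.2723698838247, 'fy': 484.2723698838247, 'cx': 282.914779779071, 'cy': 215.18851890232062, 'R': array([[-0.52725929, -0.84969616, -0.00375214],
       [-0.34041434,  0.21527808, -0.91529964],
       [ 0.77853434, -0.48132295, -0.40275613]]), 't': array([0.26882288, 0.22878495, 0.93080597])}
top {'fx': 422.46886055602954, 'fy': 422.46886055602954, 'cx': 277.8055385000935, 'cy': 208.62750852150197, 'R': array([[-0.02489871, -0.99967473, -0.00552211],
       [-0.99608865,  0.02527708, -0.08466684],
       [ 0.08477888,  0.00339242, -0.99639401]]), 't': array([-0.00203093,  0.52744684,  1.02476647])}
```

View pics/top0.png

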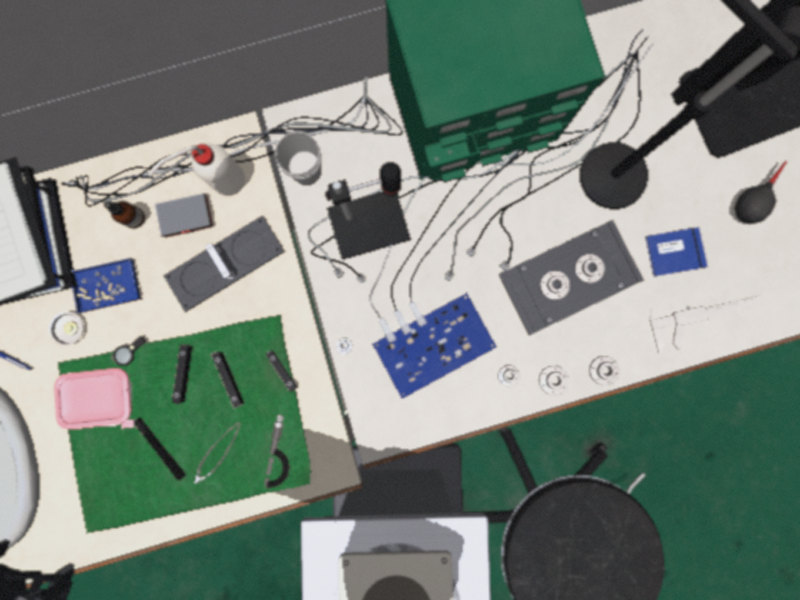

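View pics/scene0.png

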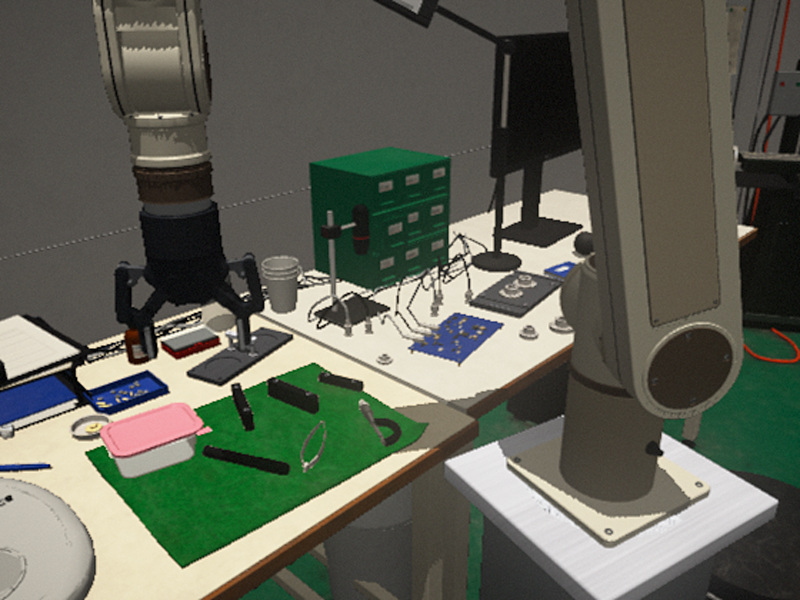

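```bash
cat > h.py <<'E'
import numpy as np,cv2
from workcell import readout,camera,get_calibration,order,bot
def ray(n,u,v,z):
    c=get_calibration(n);R=np.array(c["R"]);t=np.array(c["t"])
    d=R.T@np.array([(u-c["cx"])/c["fx"],(v-c["cy"])/c["fy"],1]);o=-R.T@t
    return o+d*(z-o[2])/d[2]
def proj(n,P):
    c=get_calibration(n);q=np.atleast_2d(P)@np.array(c["R"]).T+np.array(c["t"])
    return np.c_[c["fx"]*q[:,0]/q[:,2]+c["cx"],c["fy"]*q[:,1]/q[:,2]+c["cy"]]
def crop(im,x,y,w,h,W,H):
    return cv2.resize(im[y:y+h,x:x+w],(W,H),interpolation=cv2.INTER_CUBIC)
E
python3 - <<'E'
from h import *
im=camera("top")[:,:,::-1].copy();cv2.imwrite("pics/rawtop.png",im)
t=[crop(im,x,y,112,84,400,300) for x,y in((344,152),(104,144),(110,222),(336,212))]
cv2.imwrite("pics/c1.png",np.vstack([np.hstack(t[:2]),np.hstack(t[2:])]))
E
```

```text
(no output)
```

View pics/c1.png

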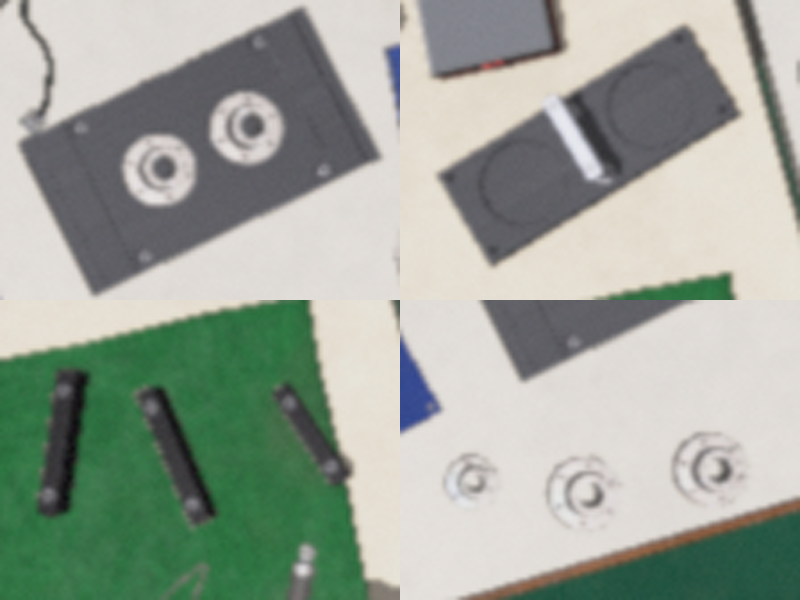

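```bash
cat > m.py <<'E'
from h import *
s=112/400
def P(o,pts,z): return np.array([ray("top",o[0]+(a+.5)*s-.5,o[1]+(b+.5)*s-.5,z) for a,b in pts])[:,:2]
def rep(n,p): print(n,np.round(p*1000,1).tolist(),"mean",np.round(p.mean(0)*1000,1))
def ang(a,b): return round(float(np.degrees(np.arctan2(*(b-a)[::-1]))),1)
B=P((344,152),[(22,143),(304,8),(380,157),(97,294)],.013);rep("base",B)
print(np.linalg.norm(np.roll(B,-1,0)-B,axis=1),ang(B[0],B[1]),ang(B[3],B[2]),ang(B[0],B[3]))
F=P((344,152),[(159,170),(247,127)],.0176);rep("bfl",F);print(ang(*F))
T=P((104,144),[(38,176),(286,26),(341,114),(94,265)],.010);rep("tier",T)
print(np.linalg.norm(np.roll(T,-1,0)-T,axis=1),ang(T[0],T[1]),ang(T[3],T[2]),ang(T[0],T[3]))
for n,p in(("b1",[(66,90),(49,195)]),("b2",[(152,107),(193,205)])):
    q=P((110,222),p,.0336);rep(n,q);print(ang(*q),np.linalg.norm(q[1]-q[0]))
q=P((110,222),[(289,102),(331,167)],.0176);rep("short",q)
rep("fl",P((336,212),[(183,193),(310,170)],.0086))
c=get_calibration("top");print(-np.array(c["R"]).T@np.array(c["t"]))
E
python3 m.py
```

```text
base [[566.1, -196.8], [657.0, -399.5], [549.8, -446.8], [459.0, -244.7]] mean [ 558. -322.]
[0.22223408 0.11714972 0.22156475 0.1173254 ] -65.9 -65.8 -155.9
bfl [[544.1, -290.7], [572.8, -353.5]] mean [ 558.4 -322.1]
-65.5
tier [[578.5, 395.9], [681.4, 220.1], [617.2, 181.5], [514.5, 356.0]] mean [597.9 288.4]
[0.20381229 0.07495288 0.20252209 0.07539298] -59.7 -59.5 -148.0
b1 [[442.1, 351.8], [371.3, 363.0]] mean [406.7 357.4]
171.0 0.07159615058398679
b2 [[429.1, 293.0], [362.2, 265.2]] mean [395.6 279.1]
-157.4 0.07239133306187683
short [[430.0, 202.9], [384.7, 174.3]] mean [407.3 188.6]
fl [[379.6, -282.1], [393.3, -370.9]] mean [ 386.5 -326.5]
[ 0.43845469 -0.01883902  1.06571722]
```

```bash
cat > plan.py <<'E'
# usage: plan.py x,y,z,yaw[deg] ...  (mm; yaw = world angle of tool y, tool down)
import sys
from h import *
from scipy.spatial.transform import Rotation as Ro
o=readout.get_obs();p=o["eef_pos"]*1000;R=Ro.from_quat(o["tool_rot"])
ty=R.as_matrix()[:,1]
print("now",p.round(1),"yaw",round(np.degrees(np.arctan2(ty[1],ty[0])),1),"q",o["joint_pos"].round(2),"F",o["ft_force"].round(1),"w",round(o["grip_width"]*1000,1),"t",round(o["clock"],1))
lp,lr=p,R
for a in sys.argv[1:]:
    x,y,z,w=map(float,a.split(","));w=np.radians(w)
    T=Ro.from_matrix(np.array([[-np.sin(w),np.cos(w),0],[np.cos(w),np.sin(w),0],[0,0,-1]]) if 0 else np.c_[[np.sin(w)*-1*-1*-1,np.cos(w),0],[np.cos(w),np.sin(w),0],[0,0,-1]])
    q=np.array([x,y,z])
    n=max(np.linalg.norm(q-lp)/41.7,np.degrees((lr.inv()*T).magnitude())/7.16)
    print(a,R.inv().apply(q-p).round(1).tolist(),(R.inv()*T).as_rotvec().round(3).tolist(),"rows>=%.1f"%n)
    lp,lr=q,T
E
python3 - <<'E'
s=open('plan.py').read()
i=s.index("    T=Ro");j=s.index("    q=np")
s=s[:i]+"    y_=[np.cos(w),np.sin(w),0];z_=[0,0,-1];T=Ro.from_matrix(np.c_[np.cross(y_,z_),y_,z_])\n"+s[j:]
open('plan.py','w').write(s)
E
python3 plan.py 395.6,279.1,130,112.6 395.6,279.1,83,112.6
```

```text
now [176.4 467.5 303.2] yaw 69.3 q [ 1.21  0.24  0.    1.34 -0.    1.57] F [ 0.8 -0.5  0.3] w 85.5 t 0.1
395.6,279.1,130,112.6 [-271.6, -98.6, 173.4] [-0.002, -0.001, -0.755] rows>=8.1
395.6,279.1,83,112.6 [-271.6, -98.5, 220.4] [-0.002, -0.001, -0.755] rows>=1.1
```

Emit:
{"fn": "send_rows", "kwargs": {"moves": [[[-271.6,-98.6,173],[0,0,-0.755],45],[[-271.6,-98.6,173],[0,0,-0.755],45],[[-271.6,-98.6,173],[0,0,-0.755],45],[[-271.6,-98.6,173],[0,0,-0.755],45],[[-271.6,-98.6,173],[0,0,-0.755],45],[[-271.6,-98.6,173],[0,0,-0.755],45],[[-271.6,-98.6,173],[0,0,-0.755],45],[[-271.6,-98.6,173],[0,0,-0.755],45],[[-271.6,-98.6,173],[0,0,-0.755],45],[[-271.6,-98.6,173],[0,0,-0.755],45],[[-271.6,-98.6,173],[0,0,-0.755],45],[[-271.6,-98.6,173],[0,0,-0.755],45]]}}

```text
clock: 1.15
eef_pos: [0.3954, 0.2794, 0.1305]
tool_rot: [-0.196, 0.981, -0.001, -0.001]
ft_force: [-0.4, -0.7, -0.0]
grip_width: 0.0447
```

```bash
python3 plan.py 395.6,279.1,83,112.6 395.6,279.1,200,112.6; python3 - <<'E'
from h import *
im=camera("top")[:,:,::-1];jm=camera("scene")[:,:,::-1]
cv2.imwrite("pics/a1.png",np.hstack([crop(im,90,200,140,140,400,400),crop(jm,110,180,180,180,400,400)]))
E
```

```text
now [395.4 279.4 130.5] yaw 112.6 q [ 0.62  0.36 -0.32  0.89 -0.    0.22] F [-0.4 -0.7 -0. ] w 44.7 t 1.1
395.6,279.1,83,112.6 [-0.2, -0.3, 47.5] [-0.001, -0.001, -0.0] rows>=1.1
395.6,279.1,200,112.6 [0.0, -0.4, -69.4] [-0.001, -0.001, -0.0] rows>=2.8
```

View pics/a1.png

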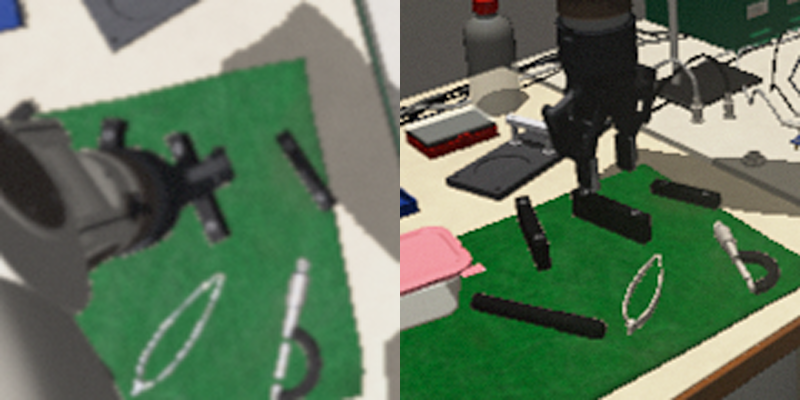

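The gripper (left tile, about 195,180) straddles the middle of bar 2 squarely. Descending and gripping.

Emit:
{"fn": "send_rows", "kwargs": {"moves": [[[0,0,25],[0,0,0],36],[[0,0,47.5],[0,0,0],36],[[0,0,47.5],[0,0,0],36],[[0,0,47.5],[0,0,0],0],[[0,0,47.5],[0,0,0],0],[[0,0,47.5],[0,0,0],0],[[0,0,47.5],[0,0,0],0],[[0,0,47.5],[0,0,0],0],[[0,0,20],[0,0,0],0],[[0,0,-20],[0,0,0],0],[[0,0,-50],[0,0,0],0],[[0,0,-50],[0,0,0],0]]}}

```text
clock: 2.25
eef_pos: [0.3986, 0.2824, 0.1879]
tool_rot: [-0.197, 0.98, 0.002, 0.006]
ft_force: [0.3, 1.0, -0.1]
grip_width: 0.0126
```

```bash
python3 plan.py 370,100,190,114.2 380,-50,190,114.2 521.1,-239.9,190,114.2
```

```text
now [398.6 282.4 187.9] yaw 112.7 q [ 0.62  0.29 -0.24  1.02 -0.    0.22] F [ 0.3  1.  -0.1] w 12.6 t 2.2
370,100,190,114.2 [96.6, -157.3, -3.7] [0.002, 0.013, -0.027] rows>=4.4
380,-50,190,114.2 [145.2, -299.5, -4.6] [0.002, 0.013, -0.027] rows>=3.6
521.1,-239.9,190,114.2 [88.2, -529.1, -4.4] [0.002, 0.013, -0.027] rows>=5.7
```

Emit:
{"fn": "send_rows", "kwargs": {"moves": [[[97,-157,-4],[0,0.013,-0.027],0],[[97,-157,-4],[0,0.013,-0.027],0],[[97,-157,-4],[0,0.013,-0.027],0],[[97,-157,-4],[0,0.013,-0.027],0],[[145,-300,-4.5],[0,0.013,-0.027],0],[[145,-300,-4.5],[0,0.013,-0.027],0],[[145,-300,-4.5],[0,0.013,-0.027],0],[[145,-300,-4.5],[0,0.013,-0.027],0],[[88,-529,-4.5],[0,0.013,-0.027],0],[[88,-529,-4.5],[0,0.013,-0.027],0],[[88,-529,-4.5],[0,0.013,-0.027],0],[[88,-529,-4.5],[0,0.013,-0.027],0]]}}

```text
clock: 3.25
eef_pos: [0.4804, -0.1864, 0.1901]
tool_rot: [-0.209, 0.978, 0.001, -0.0]
ft_force: [0.8, 1.2, -0.9]
grip_width: 0.0129
```

```bash
python3 plan.py 521.1,-239.9,115,114.2
```

```text
now [ 480.4 -186.4  190.1] yaw 114.1 q [-0.37  0.35 -0.15  1.07  0.   -0.79] F [ 0.8  1.2 -0.9] w 12.9 t 3.2
521.1,-239.9,115,114.2 [-15.2, -65.6, 75.0] [0.002, 0.0, -0.001] rows>=2.4
```

Emit:
{"fn": "send_rows", "kwargs": {"moves": [[[-15,-65.5,20],[0,0,0],0],[[-15,-65.5,20],[0,0,0],0],[[-15,-65.5,60],[0,0,0],0],[[-15,-65.5,75],[0,0,0],0],[[-15,-65.5,75],[0,0,0],0],[[-15,-65.5,75],[0,0,0],0]]}}

```text
clock: 3.75
eef_pos: [0.5199, -0.2396, 0.1139]
tool_rot: [-0.209, 0.978, 0.002, -0.001]
ft_force: [-1.4, 0.7, 0.1]
grip_width: 0.0129
```

```bash
python3 plan.py 521.1,-239.9,90,114.2;  python3 - <<'E'
from h import *
im=camera("top")[:,:,::-1];jm=camera("scene")[:,:,::-1]
cv2.imwrite("pics/a2.png",np.hstack([crop(im,320,130,140,140,400,400),crop(jm,310,160,140,140,400,400)]))
E
```

```text
now [ 519.9 -239.6  113.9] yaw 114.1 q [-0.43  0.53 -0.09  0.96  0.   -0.85] F [-1.4  0.7  0.1] w 12.9 t 3.8
521.1,-239.9,90,114.2 [-1.0, -0.9, 23.9] [0.004, -0.002, -0.001] rows>=0.6
```

View pics/a2.png

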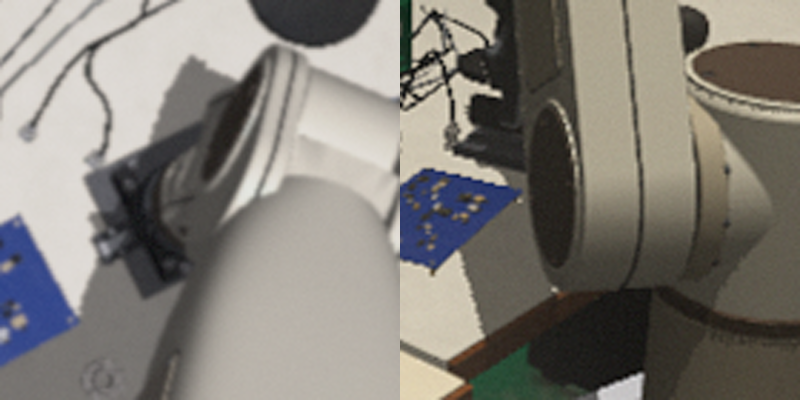

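Mostly occluded by the arm; lower by feel.

Emit:
{"fn": "send_rows", "kwargs": {"moves": [[[-1,-1,8],[0,0,0],0],[[-1,-1,16],[0,0,0],0],[[-1,-1,21],[0,0,0],0],[[-1,-1,23],[0,0,0],0],[[-1,-1,24],[0,0,0],0],[[-1,-1,24.5],[0,0,0],0],[[-1,-1,24.5],[0,0,0],0]]}}

```text
clock: 4.43
eef_pos: [0.523, -0.2405, 0.092]
tool_rot: [-0.209, 0.978, 0.0, 0.001]
ft_force: [0.2, -0.2, -0.6]
grip_width: 0.0131
```

Emit:
{"fn": "send_rows", "kwargs": {"moves": [[[2,0,3],[0,0,0],0],[[2,0,3],[0,0,0],0],[[2,0,3],[0,0,0],0]]}}

```text
clock: 4.68
eef_pos: [0.5228, -0.2411, 0.0914]
tool_rot: [-0.21, 0.978, -0.0, 0.003]
ft_force: [-0.5, 2.7, 9.0]
grip_width: 0.0131
```

Emit:
{"fn": "send_rows", "kwargs": {"moves": [[[0,0,0],[0,0,0],24],[[0,0,0],[0,0,0],24],[[0,0,0],[0,0,0],24],[[0,0,-20],[0,0,0],24],[[0,0,-60],[0,0,0],24],[[0,0,-100],[0,0,0],24],[[0,0,-100],[0,0,0],24]]}}

```text
clock: 5.27
eef_pos: [0.5258, -0.2431, 0.1994]
tool_rot: [-0.21, 0.978, -0.005, 0.009]
ft_force: [1.4, -1.2, 1.5]
grip_width: 0.0245
```

```bash
python3 plan.py 380,-50,190,100 370,100,190,90 406.7,357.4,140,81
```

```text
now [ 525.8 -243.1  199.4] yaw 114.2 q [-0.43  0.45  0.02  1.13  0.   -0.86] F [ 1.4 -1.2  1.5] w 24.5 t 5.3
380,-50,190,100 [54.0, 236.0, 5.7] [-0.011, 0.017, 0.248] rows>=5.8
370,100,190,90 [1.7, 376.9, 4.7] [-0.009, 0.018, 0.422] rows>=3.6
406.7,357.4,140,81 [-136.5, 597.3, 54.0] [-0.008, 0.018, 0.579] rows>=6.3
```

Emit:
{"fn": "send_rows", "kwargs": {"moves": [[[54,236,5],[0,0.018,0.25],24],[[54,236,5],[0,0.018,0.25],24],[[54,236,5],[0,0.018,0.25],24],[[54,236,5],[0,0.018,0.25],24],[[54,236,5],[0,0.018,0.25],24],[[54,236,5],[0,0.018,0.25],36],[[2,377,5],[0,0.018,0.42],36],[[2,377,5],[0,0.018,0.42],36],[[2,377,5],[0,0.018,0.42],36],[[2,377,5],[0,0.018,0.42],36],[[-70,490,5],[0,0.018,0.5],36],[[-70,490,5],[0,0.018,0.5],36]]}}

```text
clock: 6.27
eef_pos: [0.381, 0.184, 0.1895]
tool_rot: [0.04, 0.999, -0.004, 0.001]
ft_force: [1.0, -1.1, 0.3]
grip_width: 0.0362
```

```bash
python3 plan.py 406.7,357.4,140,81;  python3 - <<'E'
from h import *
im=camera("top")[:,:,::-1]
cv2.imwrite("pics/a3.png",crop(im,344,152,112,84,800,600))
E
```

```text
now [381.  184.  189.5] yaw 85.4 q [ 0.45  0.18 -0.39  1.   -0.01  0.54] F [ 1.  -1.1  0.3] w 36.2 t 6.3
406.7,357.4,140,81 [-11.5, 175.3, 48.1] [-0.008, 0.003, 0.076] rows>=4.4
```

View pics/a3.png

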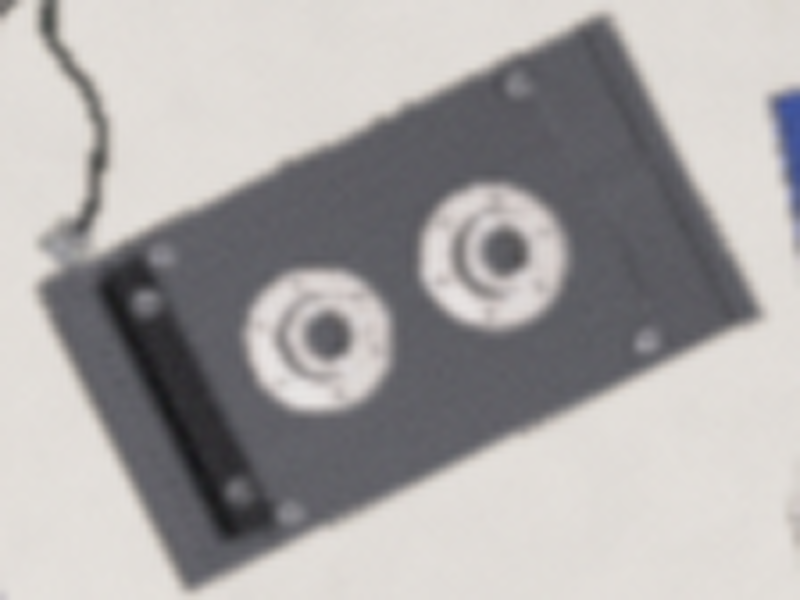

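```bash
cat >> m.py <<'E'
def inbase(p,c=B.mean(0),a=24.2):
    a=np.radians(a);d=np.asarray(p)-c;return np.array([d@[np.cos(a),np.sin(a)],d@[-np.sin(a),np.cos(a)]])*1000
E
python3 - <<'E' | tail -3
from m import *
q=P((344,152),[(72.5,151),(118.5,245)],.040);rep("bar",q);print(ang(*q),inbase(q.mean(0)))
E
```

```text
[ 0.43845469 -0.01883902  1.06571722]
bar [[556.4, -226.4], [491.3, -255.0]] mean [ 523.9 -240.7]
-156.3 [ 2.22054851 88.08409698]
```

Emit:
{"fn": "send_rows", "kwargs": {"moves": [[[-11.5,175,48],[0,0,0.076],36],[[-11.5,175,48],[0,0,0.076],36],[[-11.5,175,48],[0,0,0.076],36],[[-11.5,175,48],[0,0,0.076],36],[[-11.5,175,48],[0,0,0.076],36],[[-11.5,175,48],[0,0,0.076],36],[[-11.5,175,48],[0,0,0.076],36]]}}

```text
clock: 6.9
eef_pos: [0.4072, 0.3653, 0.1408]
tool_rot: [0.073, 0.997, -0.001, 0.002]
ft_force: [0.3, 0.1, 0.2]
grip_width: 0.036
```

```bash
python3 plan.py 406.7,357.4,84,81
```

```text
now [407.2 365.3 140.8] yaw 81.7 q [ 0.73  0.45 -0.13  0.98 -0.    0.88] F [0.3 0.1 0.2] w 36.0 t 6.9
406.7,357.4,84,81 [-0.4, -7.8, 56.8] [-0.002, 0.004, 0.012] rows>=1.4
```

Bar 1 of 2 lies in the groove (2 mm, 88 mm in base frame, 0.5° off).

Emit:
{"fn": "send_rows", "kwargs": {"moves": [[[-0.5,-7.5,0],[0,0,0.012],36],[[-0.5,-7.5,0],[0,0,0.012],36],[[-0.5,-7.5,30],[0,0,0.012],36],[[-0.5,-7.5,57],[0,0,0.012],36],[[-0.5,-7.5,57],[0,0,0.012],36],[[-0.5,-7.5,57],[0,0,0.012],36]]}}

```text
clock: 7.4
eef_pos: [0.4061, 0.3555, 0.0832]
tool_rot: [0.079, 0.997, -0.003, 0.001]
ft_force: [-0.1, -0.2, -0.8]
grip_width: 0.036
```

Emit:
{"fn": "send_rows", "kwargs": {"moves": [[[0,0,0],[0,0,0],0],[[0,0,0],[0,0,0],0],[[0,0,0],[0,0,0],0],[[0,0,0],[0,0,0],0],[[0,0,0],[0,0,0],0]]}}

```text
clock: 7.82
eef_pos: [0.4071, 0.3559, 0.0853]
tool_rot: [0.08, 0.997, -0.002, 0.002]
ft_force: [-1.1, -1.9, 7.2]
grip_width: 0.0126
```

Emit:
{"fn": "send_rows", "kwargs": {"moves": [[[0,0,-20],[0,0,0],0],[[0,0,-50],[0,0,0],0],[[0,0,-80],[0,0,0],0],[[0,0,-110],[0,0,0],0],[[0,0,-110],[0,0,0],0]]}}

```text
clock: 8.23
eef_pos: [0.4093, 0.3589, 0.2025]
tool_rot: [0.08, 0.997, 0.003, 0.007]
ft_force: [1.3, 1.4, -0.1]
grip_width: 0.0127
```

```bash
python3 plan.py 370,110,190,95 380,-50,190,114.2 500,-250,190,114.2 594.9,-404.1,190,114.2
```

```text
now [409.3 358.9 202.5] yaw 80.9 q [ 0.72  0.38 -0.07  1.11 -0.01  0.88] F [ 1.3  1.4 -0.1] w 12.7 t 8.2
370,110,190,95 [-0.5, -252.0, 10.7] [0.005, 0.014, -0.247] rows>=6.0
380,-50,190,114.2 [-35.8, -408.4, 10.1] [0.003, 0.015, -0.582] rows>=3.8
500,-250,190,114.2 [-186.0, -586.8, 10.7] [0.003, 0.015, -0.582] rows>=5.6
594.9,-404.1,190,114.2 [-304.1, -723.9, 11.3] [0.003, 0.015, -0.582] rows>=4.3
```

Emit:
{"fn": "send_rows", "kwargs": {"moves": [[[0,-252,10],[0,0.014,-0.25],0],[[0,-252,10],[0,0.014,-0.25],0],[[0,-252,10],[0,0.014,-0.25],0],[[0,-252,10],[0,0.014,-0.25],0],[[0,-252,10],[0,0.014,-0.25],0],[[0,-252,10],[0,0.014,-0.25],0],[[-36,-408,10],[0,0.014,-0.58],0],[[-36,-408,10],[0,0.014,-0.58],0],[[-36,-408,10],[0,0.014,-0.58],0],[[-36,-408,10],[0,0.014,-0.58],0],[[-36,-408,10],[0,0.014,-0.58],0],[[-36,-408,10],[0,0.014,-0.58],0]]}}

```text
clock: 9.23
eef_pos: [0.3807, -0.0529, 0.1905]
tool_rot: [-0.206, 0.979, 0.001, 0.001]
ft_force: [0.7, 0.6, 0.2]
grip_width: 0.0127
```

```bash
python3 plan.py 500,-250,190,114.2 592.9,-403.1,190,114.2
```

```text
now [380.7 -52.9 190.5] yaw 113.8 q [-0.14  0.11 -0.48  0.99  0.   -0.55] F [0.7 0.6 0.2] w 12.7 t 9.2
500,-250,190,114.2 [-29.8, -228.5, 0.5] [0.001, 0.002, -0.007] rows>=5.5
592.9,-403.1,190,114.2 [-53.1, -406.0, 0.4] [0.001, 0.002, -0.007] rows>=4.3
```

Emit:
{"fn": "send_rows", "kwargs": {"moves": [[[-30,-228,20],[0,0,-0.007],0],[[-30,-228,20],[0,0,-0.007],0],[[-30,-228,20],[0,0,-0.007],0],[[-30,-228,20],[0,0,-0.007],0],[[-53,-406,40],[0,0,-0.007],0],[[-53,-406,40],[0,0,-0.007],0],[[-53,-406,40],[0,0,-0.007],0],[[-53,-406,40],[0,0,-0.007],0],[[-53,-406,40],[0,0,-0.007],0],[[-53,-406,40],[0,0,-0.007],0],[[-53,-406,40],[0,0,-0.007],0],[[-53,-406,40],[0,0,-0.007],0]]}}

```text
clock: 10.23
eef_pos: [0.5931, -0.4037, 0.1467]
tool_rot: [-0.209, 0.978, 0.002, -0.0]
ft_force: [0.4, 0.3, -0.6]
grip_width: 0.013
```

```bash
python3 plan.py 592.9,-403.1,105,114.2
```

```text
now [ 593.1 -403.7  146.7] yaw 114.1 q [-0.6   0.77  0.45  1.26  0.   -1.02] F [ 0.4  0.3 -0.6] w 13.0 t 10.2
592.9,-403.1,105,114.2 [-0.0, 0.4, 41.7] [0.004, 0.001, -0.002] rows>=1.0
```

Emit:
{"fn": "send_rows", "kwargs": {"moves": [[[0,0.5,20],[0,0,0],0],[[0,0.5,40],[0,0,0],0],[[0,0.5,46],[0,0,0],0],[[0,0.5,50],[0,0,0],0],[[0,0.5,53],[0,0,0],0],[[0,0.5,55],[0,0,0],0],[[0,0.5,56],[0,0,0],0],[[0,0.5,56],[0,0,0],0]]}}

```text
clock: 10.9
eef_pos: [0.5933, -0.4031, 0.0919]
tool_rot: [-0.209, 0.978, 0.001, 0.001]
ft_force: [0.1, -0.5, -0.0]
grip_width: 0.0129
```

Emit:
{"fn": "send_rows", "kwargs": {"moves": [[[0,0,2],[0,0,0],0],[[0,0,2],[0,0,0],0],[[0,0,2],[0,0,0],0]]}}

```text
clock: 11.15
eef_pos: [0.5934, -0.4033, 0.0918]
tool_rot: [-0.209, 0.978, 0.001, 0.001]
ft_force: [-2.5, 1.7, 6.1]
grip_width: 0.013
```

Emit:
{"fn": "send_rows", "kwargs": {"moves": [[[0,0,0],[0,0,0],24],[[0,0,0],[0,0,0],24],[[0,0,0],[0,0,0],24],[[0,0,-20],[0,0,0],24],[[0,0,-60],[0,0,0],24],[[0,0,-100],[0,0,0],24],[[0,0,-100],[0,0,0],24]]}}

```text
clock: 11.73
eef_pos: [0.5966, -0.4058, 0.2021]
tool_rot: [-0.209, 0.978, -0.005, 0.007]
ft_force: [1.6, -1.1, 2.8]
grip_width: 0.0238
```

```bash
python3 plan.py 380,-50,200,114.2 380,100,200,116 
```

```text
now [ 596.6 -405.8  202.1] yaw 114.1 q [-0.6   0.74  0.53  1.35  0.   -1.02] F [ 1.6 -1.1  2.8] w 23.8 t 11.7
380,-50,200,114.2 [52.4, 413.2, -3.5] [-0.012, 0.011, -0.002] rows>=10.0
380,100,200,116 [-8.8, 550.2, -4.6] [-0.012, 0.011, -0.033] rows>=3.6
```

Emit:
{"fn": "send_rows", "kwargs": {"moves": [[[52,413,0],[0,0,0],24],[[52,413,0],[0,0,0],24],[[52,413,0],[0,0,0],24],[[52,413,0],[0,0,0],24],[[52,413,0],[0,0,0],24],[[52,413,0],[0,0,0],24],[[52,413,0],[0,0,0],24],[[52,413,0],[0,0,0],36],[[52,413,0],[0,0,0],36],[[-9,550,0],[0,0,0],36],[[-9,550,0],[0,0,0],36],[[-9,550,0],[0,0,0],36]]}}

```text
clock: 12.73
eef_pos: [0.386, 0.0436, 0.1961]
tool_rot: [-0.208, 0.978, -0.005, 0.008]
ft_force: [0.3, 0.7, 0.3]
grip_width: 0.0358
```

```bash
python3 plan.py 420,180,200,120.4 597.9,288.4,180,120.4;  python3 - <<'E'
from h import *
im=camera("top")[:,:,::-1]
cv2.imwrite("pics/a4.png",np.hstack([crop(im,344,152,112,84,400,300),crop(im,104,144,112,84,400,300)]))
E
```

```text
now [386.   43.6 196.1] yaw 114.0 q [ 0.12  0.1  -0.47  0.99 -0.01 -0.3 ] F [0.3 0.7 0.3] w 35.8 t 12.7
420,180,200,120.4 [-86.7, 110.7, -4.2] [-0.014, 0.012, -0.111] rows>=3.4
597.9,288.4,180,120.4 [-293.0, 137.6, 18.2] [-0.014, 0.012, -0.111] rows>=5.0
```

View pics/a4.png

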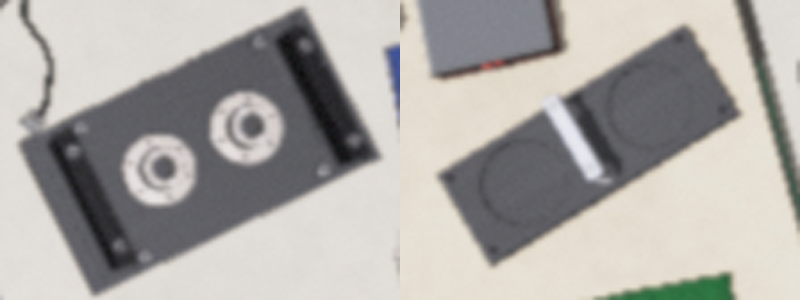

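```bash
python3 - <<'E' | tail -4
from m import *
q=P((344,152),[(306,45),(353,140)],.040);rep("bar",q);print(ang(*q),inbase(q.mean(0)))
q=P((104,144),[(151,98),(197,175)],.045);rep("handle",q);print(ang(*q))
E
```

```text
bar [[625.6, -389.7], [559.1, -418.1]] mean [ 592.3 -403.9]
-156.9 [ -2.25951063 -88.85848864]
handle [[625.7, 305.0], [571.7, 273.5]] mean [598.7 289.3]
-149.7
```

Emit:
{"fn": "send_rows", "kwargs": {"moves": [[[-87,111,0],[0,0,-0.11],40],[[-87,111,0],[0,0,-0.11],40],[[-87,111,0],[0,0,-0.11],40],[[-87,111,0],[0,0,-0.11],40],[[-293,137.5,18],[-0.014,0.012,-0.11],40],[[-293,137.5,18],[-0.014,0.012,-0.11],40],[[-293,137.5,18],[-0.014,0.012,-0.11],40],[[-293,137.5,18],[-0.014,0.012,-0.11],40],[[-293,137.5,18],[-0.014,0.012,-0.11],40],[[-293,137.5,18],[-0.014,0.012,-0.11],40],[[-293,137.5,18],[-0.014,0.012,-0.11],40],[[-293,137.5,18],[-0.014,0.012,-0.11],40]]}}

```text
clock: 13.78
eef_pos: [0.5939, 0.2974, 0.18]
tool_rot: [-0.267, 0.964, 0.003, -0.001]
ft_force: [-0.5, 0.3, -0.2]
grip_width: 0.0399
```

```bash
python3 plan.py 597.9,288.4,140,120.4
```

```text
now [593.9 297.4 180. ] yaw 121.0 q [ 0.46  0.64  0.29  1.23  0.01 -0.08] F [-0.5  0.3 -0.2] w 39.9 t 13.8
597.9,288.4,140,120.4 [1.2, -10.0, 39.9] [0.006, -0.0, 0.01] rows>=1.0
```

Both bars are well in the grooves (y +88, −89). Handle at (598,289), agrees with the outline. Gripping.

Emit:
{"fn": "send_rows", "kwargs": {"moves": [[[1,-9.5,0],[0.006,0,0.01],40],[[1,-9.5,30],[0.006,0,0.01],40],[[1,-9.5,60],[0.006,0,0.01],40],[[1,-9.5,85],[0.006,0,0.01],40],[[1,-9.5,85],[0.006,0,0.01],40],[[1,-9.5,85],[0.006,0,0.01],40]]}}

```text
clock: 14.28
eef_pos: [0.5962, 0.2876, 0.0951]
tool_rot: [-0.262, 0.965, -0.0, -0.001]
ft_force: [0.0, 0.8, 0.3]
grip_width: 0.0395
```

Emit:
{"fn": "send_rows", "kwargs": {"moves": [[[0,0,0],[0,0,0],0],[[0,0,0],[0,0,0],0],[[0,0,0],[0,0,0],0],[[0,0,0],[0,0,0],0],[[0,0,0],[0,0,0],0],[[0,0,0],[0,0,0],0]]}}

```text
clock: 14.78
eef_pos: [0.5974, 0.2882, 0.0986]
tool_rot: [-0.262, 0.965, 0.0, 0.001]
ft_force: [-1.3, -0.4, 8.4]
grip_width: 0.0107
```

Emit:
{"fn": "send_rows", "kwargs": {"moves": [[[0,0,-15],[0,0,0],0],[[0,0,-35],[0,0,0],0],[[0,0,-60],[0,0,0],0],[[0,0,-85],[0,0,0],0],[[0,0,-110],[0,0,0],0],[[0,0,-110],[0,0,0],0]]}}

```text
clock: 15.28
eef_pos: [0.5997, 0.2893, 0.2157]
tool_rot: [-0.262, 0.965, 0.001, 0.007]
ft_force: [1.7, 0.6, -2.0]
grip_width: 0.0102
```

```bash
python3 plan.py 400,200,210,114.2 370,80,210,114.2 370,-80,210,114.2 558,-322,210,114.2; python3 - <<'E'
from h import *
jm=camera("scene")[:,:,::-1]
cv2.imwrite("pics/a5.png",crop(jm,90,120,200,150,800,600))
E
```

```text
now [599.7 289.3 215.7] yaw 120.4 q [ 0.45  0.61  0.34  1.29 -0.   -0.08] F [ 1.7  0.6 -2. ] w 10.2 t 15.3
400,200,210,114.2 [217.5, 23.9, 2.7] [-0.001, 0.013, 0.107] rows>=5.2
370,80,210,114.2 [304.0, -64.5, 1.7] [-0.001, 0.013, 0.107] rows>=3.0
370,-80,210,114.2 [384.9, -202.6, 0.8] [-0.001, 0.013, 0.107] rows>=3.8
558,-322,210,114.2 [344.9, -506.4, 1.8] [-0.001, 0.013, 0.107] rows>=7.3
```

View pics/a5.png

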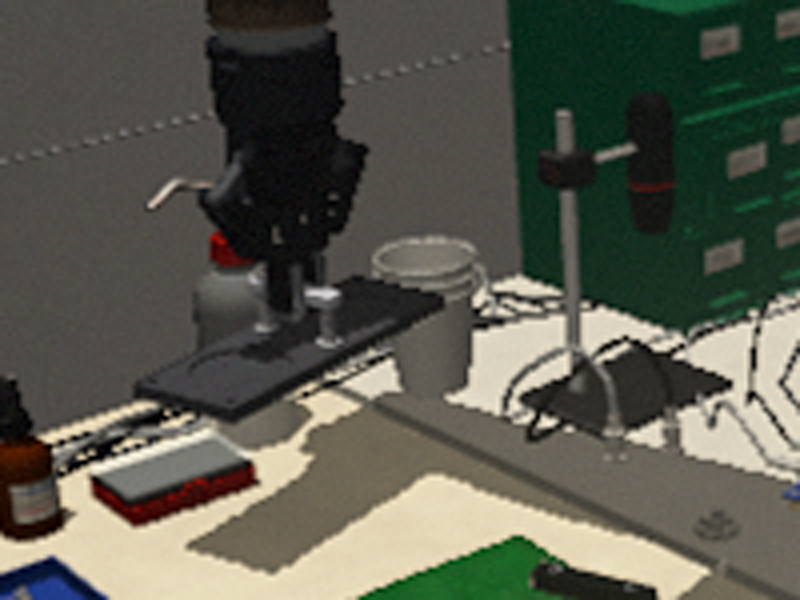

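The plate hangs level from the gripper. Carry it round on the robot's side of the stand.

Emit:
{"fn": "send_rows", "kwargs": {"moves": [[[60,6,3],[0,0.01,0.03],0],[[100,10,3],[0,0.01,0.05],0],[[140,15,3],[0,0.01,0.07],0],[[180,20,3],[0,0.01,0.09],0],[[217,12,3],[0,0.01,0.107],0],[[245,-5,3],[0,0.01,0.107],0],[[275,-35,2],[0,0.01,0.107],0],[[304,-64,2],[0,0.01,0.107],0],[[324,-98,2],[0,0.01,0.107],0],[[344,-133,2],[0,0.01,0.107],0],[[365,-168,2],[0,0.01,0.107],0],[[385,-202,2],[0,0.01,0.107],0]]}}

```text
clock: 16.33
eef_pos: [0.3672, -0.0815, 0.2058]
tool_rot: [-0.21, 0.978, 0.0, -0.001]
ft_force: [0.9, -0.1, -4.0]
grip_width: 0.0108
```

```bash
python3 plan.py 558,-322,200,114.2
```

```text
now [367.2 -81.5 205.8] yaw 114.2 q [-0.22  0.07 -0.47  1.03 -0.   -0.64] F [ 0.9 -0.1 -4. ] w 10.8 t 16.3
558,-322,200,114.2 [-75.2, -297.6, 5.7] [0.0, -0.001, 0.001] rows>=7.4
```

Emit:
{"fn": "send_rows", "kwargs": {"moves": [[[-9,-36,5],[0,0,0],0],[[-18,-72,5],[0,0,0],0],[[-28,-110,5],[0,0,0],0],[[-37,-147,5],[0,0,0],0],[[-47,-186,5],[0,0,0],0],[[-57,-224,5],[0,0,0],0],[[-65,-260,5],[0,0,0],0],[[-72,-285,5],[0,0,0],0],[[-75,-297,5],[0,0,0],0],[[-75,-297.5,5],[0,0,0],0],[[-75,-297.5,5],[0,0,0],0],[[-75,-297.5,20],[0,0,0],0]]}}

```text
clock: 17.33
eef_pos: [0.558, -0.3218, 0.187]
tool_rot: [-0.21, 0.978, -0.001, 0.0]
ft_force: [0.8, -0.8, -2.8]
grip_width: 0.0108
```

```bash
python3 plan.py 558,-322,145,114.2
```

```text
now [ 558.  -321.8  187. ] yaw 114.3 q [-0.52  0.59  0.23  1.21 -0.   -0.95] F [ 0.8 -0.8 -2.8] w 10.8 t 17.3
558,-322,145,114.2 [0.1, -0.1, 42.0] [-0.002, 0.0, 0.001] rows>=1.0
```

Emit:
{"fn": "send_rows", "kwargs": {"moves": [[[0,0,20],[0,0,0],0],[[0,0,35],[0,0,0],0],[[0,0,41],[0,0,0],0],[[0,0,44],[0,0,0],0],[[0,0,46],[0,0,0],0],[[0,0,47],[0,0,0],0],[[0,0,48],[0,0,0],0],[[0,0,48.5],[0,0,0],0],[[0,0,49],[0,0,0],0]]}}

```text
clock: 18.08
eef_pos: [0.5585, -0.3222, 0.1389]
tool_rot: [-0.21, 0.978, -0.001, 0.001]
ft_force: [-0.4, -0.8, -2.3]
grip_width: 0.0109
```

Emit:
{"fn": "send_rows", "kwargs": {"moves": [[[0,0,1],[0,0,0],0],[[0,0,2],[0,0,0],0],[[0,0,2],[0,0,0],0]]}}

```text
clock: 18.33
eef_pos: [0.5585, -0.3223, 0.1387]
tool_rot: [-0.21, 0.978, -0.002, 0.001]
ft_force: [-2.9, 1.8, 3.8]
grip_width: 0.0108
```

Contact on the bars at the expected height; release, raise and clear out of view.

Emit:
{"fn": "send_rows", "kwargs": {"moves": [[[0,0,0],[0,0,0],36],[[0,0,0],[0,0,0],36],[[0,0,0],[0,0,0],36],[[0,0,0],[0,0,0],36],[[0,0,-20],[0,0,0],36],[[0,0,-60],[0,0,0],36],[[0,0,-90],[0,0,0],36],[[0,0,-90],[0,0,0],36]]}}

```text
clock: 19.0
eef_pos: [0.5611, -0.3237, 0.2367]
tool_rot: [-0.21, 0.978, -0.006, 0.006]
ft_force: [0.8, 0.1, 0.3]
grip_width: 0.0361
```

```bash
python3 plan.py 380,-30,220,75
```

```text
now [ 561.1 -323.7  236.7] yaw 114.2 q [-0.52  0.56  0.3   1.3  -0.   -0.95] F [0.8 0.1 0.3] w 36.1 t 19.0
380,-30,220,75 [44.7, 342.4, 11.2] [-0.011, 0.015, 0.685] rows>=8.3
```

Emit:
{"fn": "send_rows", "kwargs": {"moves": [[[45,342,11],[-0.011,0.015,0.685],50],[[45,342,11],[-0.011,0.015,0.685],50],[[45,342,11],[-0.011,0.015,0.685],50],[[45,342,11],[-0.011,0.015,0.685],50],[[45,342,11],[-0.011,0.015,0.685],50],[[45,342,11],[-0.011,0.015,0.685],50],[[45,342,11],[-0.011,0.015,0.685],50],[[45,342,11],[-0.011,0.015,0.685],50],[[45,342,11],[-0.011,0.015,0.685],50],[[45,342,11],[-0.011,0.015,0.685],50],[[45,342,11],[-0.011,0.015,0.685],50]]}}

```text
clock: 19.92
eef_pos: [0.3805, -0.0303, 0.2206]
tool_rot: [0.13, 0.992, -0.0, 0.001]
ft_force: [0.1, -0.0, 0.7]
grip_width: 0.05
```

```bash
python3 plan.py 379.6,-282.1,140,50; python3 - <<'E'
from h import *
im=camera("top")[:,:,::-1]
cv2.imwrite("pics/a6.png",np.hstack([crop(im,344,152,112,84,400,300),crop(im,336,212,112,84,400,300)]))
E
```

```text
now [380.5 -30.3 220.6] yaw 75.1 q [-0.08  0.07 -0.43  1.07 -0.    0.18] F [ 0.1 -0.   0.7] w 50.0 t 19.9
379.6,-282.1,140,50 [-63.7, -243.5, 80.8] [0.0, 0.002, 0.438] rows>=6.3
```

View pics/a6.png

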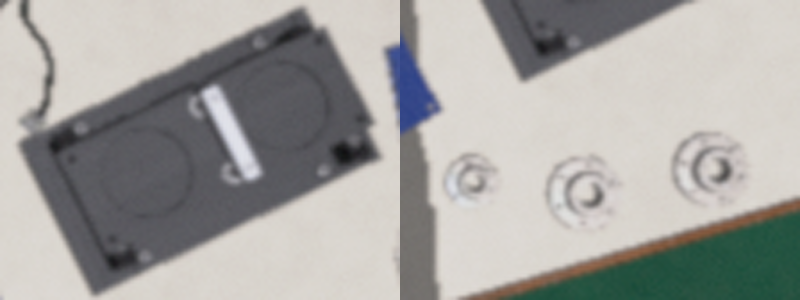

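```bash
python3 - <<'E' | tail -7
from m import *
q=P((344,152),[(148,172),(286,106)],.050);rep("pockets",q);print(ang(*q),inbase(q.mean(0)))
q=P((344,152),[(210,90),(252,178)],.085);rep("handle",q);print(ang(*q),inbase(q.mean(0)))
q=P((344,152),[(55,150),(322,28),(374,122)],.050);rep("corners",q);c=(q[0]+q[2])/2;print(c,inbase(c))
rep("fl",P((336,212),[(183,193),(310,170)],.0086))
E
python3 plan.py 379.6,-282.1,140,24.2 379.6,-282.1,85,24.2
```

```text
pockets [[539.7, -274.8], [582.3, -370.3]] mean [ 561.  -322.5]
-66.0 [ 2.51476291 -1.7501885 ]
handle [[589.2, -309.0], [530.5, -333.5]] mean [ 559.8 -321.3]
-157.4 [ 2.00976604 -0.13118022]
corners [[556.2, -212.6], [635.2, -397.6], [569.8, -429.1]] mean [ 587.1 -346.5]
[ 0.56302774 -0.32088309] [ 5.06152479 -1.09518634]
fl [[379.6, -282.1], [393.3, -370.9]] mean [ 386.5 -326.5]
now [381.  -30.9 220.6] yaw 75.0 q [-0.08  0.07 -0.43  1.07 -0.    0.18] F [-0.3  0.5  0.5] w 49.9 t 20.0
379.6,-282.1,140,24.2 [-63.5, -243.0, 80.8] [0.001, 0.002, 0.887] rows>=7.1
379.6,-282.1,85,24.2 [-63.3, -243.0, 135.8] [0.001, 0.002, 0.887] rows>=1.3
```

Emit:
{"fn": "send_rows", "kwargs": {"moves": [[[-63.5,-243,80],[0,0,0.887],50],[[-63.5,-243,80],[0,0,0.887],50],[[-63.5,-243,80],[0,0,0.887],50],[[-63.5,-243,80],[0,0,0.887],50],[[-63.5,-243,80],[0,0,0.887],50],[[-63.5,-243,80],[0,0,0.887],50],[[-63.5,-243,80],[0,0,0.887],50],[[-63.5,-243,80],[0,0,0.887],50],[[-63.5,-243,80],[0,0,0.887],50],[[-63.5,-243,80],[0,0,0.887],50],[[-63.5,-243,80],[0,0,0.887],50]]}}

```text
clock: 20.88
eef_pos: [0.3797, -0.2817, 0.141]
tool_rot: [0.542, 0.84, 0.0, 0.001]
ft_force: [0.1, 0.3, 0.5]
grip_width: 0.0502
```

```bash
python3 plan.py 379.6,-282.1,84,24.2; python3 - <<'E'
from h import *
im=camera("top")[:,:,::-1];jm=camera("scene")[:,:,::-1]
cv2.imwrite("pics/a7.png",np.hstack([crop(im,336,202,100,100,400,400),crop(jm,310,160,100,100,400,400)]))
E
```

```text
now [ 379.7 -281.7  141. ] yaw 24.3 q [-0.64  0.33 -0.34  0.91  0.    0.51] F [0.1 0.3 0.5] w 50.2 t 20.9
379.6,-282.1,84,24.2 [-0.3, -0.4, 57.0] [0.002, 0.001, 0.002] rows>=1.4
```

View pics/a7.png

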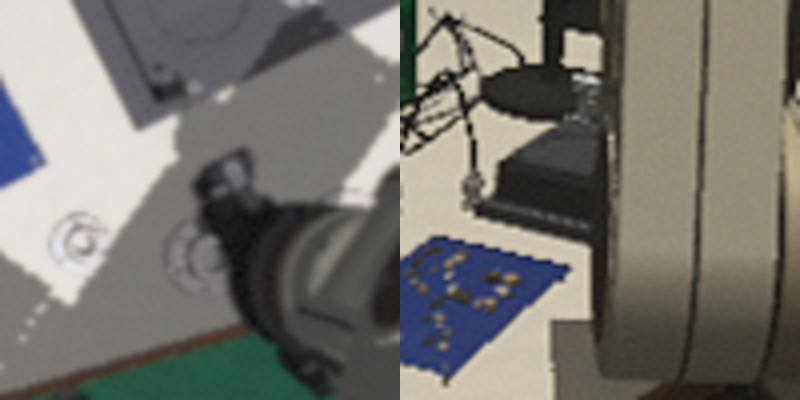

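The plate sits level on the bars; the gripper is over flange 1 (left tile ~205,255), clear of the small one at (80,240). Descend and grip.

Emit:
{"fn": "send_rows", "kwargs": {"moves": [[[0,0,25],[0,0,0],48],[[0,0,50],[0,0,0],48],[[0,0,57],[0,0,0],48],[[0,0,57],[0,0,0],48],[[0,0,57],[0,0,0],0],[[0,0,57],[0,0,0],0],[[0,0,57],[0,0,0],0],[[0,0,57],[0,0,0],0],[[0,0,57],[0,0,0],0],[[0,0,57],[0,0,0],0]]}}

```text
clock: 21.82
eef_pos: [0.3807, -0.2816, 0.0857]
tool_rot: [0.542, 0.84, 0.0, 0.002]
ft_force: [-1.1, 2.3, 7.1]
grip_width: 0.025
```

Emit:
{"fn": "send_rows", "kwargs": {"moves": [[[0,0,-20],[0,0,0],0],[[0,0,-50],[0,0,0],0],[[0,0,-85],[0,0,0],0],[[0,0,-110],[0,0,0],0],[[0,0,-110],[0,0,0],0],[[0,0,-110],[0,0,0],0]]}}

```text
clock: 22.32
eef_pos: [0.3812, -0.2823, 0.1976]
tool_rot: [0.542, 0.84, 0.0, 0.005]
ft_force: [0.9, -0.5, -2.4]
grip_width: 0.0247
```

```bash
python3 plan.py 539.5,-274.8,190,24.2 539.5,-274.8,150,24.2
```

```text
now [ 381.2 -282.3  197.6] yaw 24.3 q [-0.64  0.26 -0.26  1.04  0.    0.51] F [ 0.9 -0.5 -2.4] w 24.7 t 22.3
539.5,-274.8,190,24.2 [-58.3, 147.2, 8.9] [0.006, 0.008, 0.002] rows>=3.8
539.5,-274.8,150,24.2 [-58.0, 147.0, 48.9] [0.006, 0.008, 0.002] rows>=1.0
```

Emit:
{"fn": "send_rows", "kwargs": {"moves": [[[-14,36,5],[0,0,0],0],[[-28,72,8],[0,0,0],0],[[-43,108,8],[0,0,0],0],[[-55,140,8],[0,0,0],0],[[-58,147,8],[0.006,0.008,0.002],0],[[-58,147,8],[0.006,0.008,0.002],0],[[-58,147,8],[0.006,0.008,0.002],0],[[-58,147,35],[0.006,0.008,0.002],0],[[-58,147,49],[0.006,0.008,0.002],0],[[-58,147,49],[0.006,0.008,0.002],0]]}}

```text
clock: 23.15
eef_pos: [0.5353, -0.2736, 0.1454]
tool_rot: [0.544, 0.839, -0.001, -0.005]
ft_force: [-0.8, 0.1, -3.7]
grip_width: 0.0251
```

```bash
python3 plan.py 539.5,-274.8,133,24.2
```

```text
now [ 535.3 -273.6  145.4] yaw 24.1 q [-0.47  0.55  0.04  1.07 -0.    0.68] F [-0.8  0.1 -3.7] w 25.1 t 23.1
539.5,-274.8,133,24.2 [-2.9, 3.4, 12.4] [-0.006, -0.008, -0.001] rows>=0.3
```

Emit:
{"fn": "send_rows", "kwargs": {"moves": [[[-3,3.5,3],[-0.006,-0.008,0],0],[[-3,3.5,6],[-0.006,-0.008,0],0],[[-3,3.5,9],[-0.006,-0.008,0],0],[[-3,3.5,11],[-0.006,-0.008,0],0],[[-3,3.5,12.5],[-0.006,-0.008,0],0],[[-3,3.5,13.5],[-0.006,-0.008,0],0]]}}

```text
clock: 23.65
eef_pos: [0.5398, -0.2751, 0.1328]
tool_rot: [0.544, 0.839, -0.0, 0.001]
ft_force: [-1.9, 0.4, 5.2]
grip_width: 0.0248
```

Emit:
{"fn": "send_rows", "kwargs": {"moves": [[[0,0,0],[0,0,0],44],[[0,0,0],[0,0,0],44],[[0,0,0],[0,0,0],44],[[0,0,0],[0,0,0],44],[[0,0,-20],[0,0,0],44],[[0,0,-50],[0,0,0],44],[[0,0,-60],[0,0,0],44],[[0,0,-60],[0,0,0],44]]}}

```text
clock: 24.32
eef_pos: [0.5418, -0.276, 0.1966]
tool_rot: [0.544, 0.839, 0.0, 0.004]
ft_force: [0.2, 0.1, -0.2]
grip_width: 0.0441
```

```bash
python3 plan.py 393.3,-370.9,190,24.2 393.3,-370.9,120,24.2
```

```text
now [ 541.8 -276.   196.6] yaw 24.1 q [-0.47  0.51  0.12  1.17 -0.    0.68] F [ 0.2  0.1 -0.2] w 44.1 t 24.3
393.3,-370.9,190,24.2 [-25.8, -174.3, 5.9] [0.005, 0.007, -0.001] rows>=4.2
393.3,-370.9,120,24.2 [-25.3, -174.7, 75.9] [0.005, 0.007, -0.001] rows>=1.7
```

Emit:
{"fn": "send_rows", "kwargs": {"moves": [[[-26,-174.5,6],[0.005,0.007,0],50],[[-26,-174.5,6],[0.005,0.007,0],50],[[-26,-174.5,6],[0.005,0.007,0],50],[[-26,-174.5,6],[0.005,0.007,0],50],[[-26,-174.5,6],[0.005,0.007,0],50],[[-26,-174.5,6],[0.005,0.007,0],50],[[-26,-174.5,6],[0.005,0.007,0],50],[[-26,-174.5,40],[0.005,0.007,0],50],[[-26,-174.5,70],[0.005,0.007,0],50],[[-26,-174.5,70],[0.005,0.007,0],50]]}}

```text
clock: 25.15
eef_pos: [0.3925, -0.3677, 0.1202]
tool_rot: [0.543, 0.84, 0.001, -0.005]
ft_force: [-1.0, 2.6, -1.7]
grip_width: 0.0502
```

```bash
python3 plan.py 393.3,-370.9,84,24.2; python3 - <<'E'
from h import *
im=camera("top")[:,:,::-1]
cv2.imwrite("pics/a8.png",crop(im,334,152,120,120,600,600))
E
```

```text
now [ 392.5 -367.7  120.2] yaw 24.3 q [-0.75  0.47 -0.17  0.94  0.    0.39] F [-1.   2.6 -1.7] w 50.2 t 25.1
393.3,-370.9,84,24.2 [-3.6, -0.4, 36.2] [-0.003, -0.009, 0.002] rows>=0.9
```

View pics/a8.png

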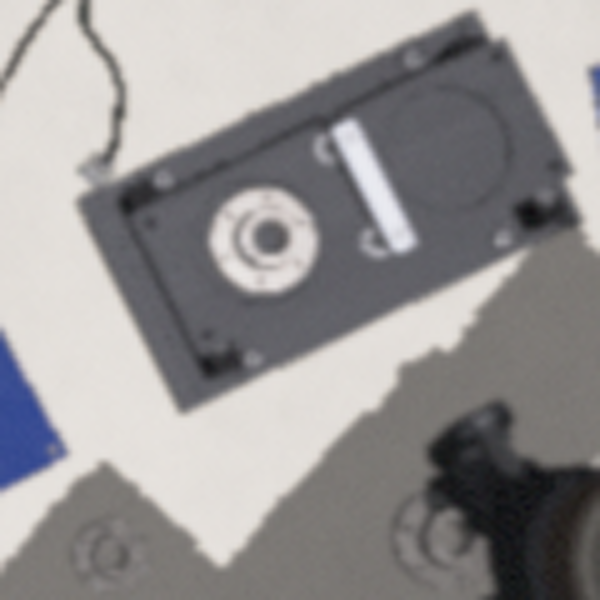

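Flange 1 sits in its pocket (265,240), centred; the other pocket is free at (455,150). Now flange 2.

Emit:
{"fn": "send_rows", "kwargs": {"moves": [[[-3.5,0,0],[0,-0.009,0],48],[[-3.5,0,18],[0,-0.009,0],48],[[-3.5,0,36],[0,-0.009,0],48],[[-3.5,0,36],[0,-0.009,0],48],[[-3.5,0,36],[0,-0.009,0],0],[[-3.5,0,36],[0,-0.009,0],0],[[-3.5,0,36],[0,-0.009,0],0],[[-3.5,0,36],[0,-0.009,0],0],[[-3.5,0,36],[0,-0.009,0],0],[[-3.5,0,36],[0,-0.009,0],0]]}}

```text
clock: 26.03
eef_pos: [0.3956, -0.3722, 0.0887]
tool_rot: [0.542, 0.84, -0.002, 0.002]
ft_force: [-0.3, 1.2, 6.3]
grip_width: 0.0245
```

Emit:
{"fn": "send_rows", "kwargs": {"moves": [[[0,0,-20],[0,0,0],0],[[0,0,-50],[0,0,0],0],[[0,0,-85],[0,0,0],0],[[0,0,-110],[0,0,0],0],[[0,0,-110],[0,0,0],0],[[0,0,-110],[0,0,0],0]]}}

```text
clock: 26.53
eef_pos: [0.3962, -0.3726, 0.2008]
tool_rot: [0.542, 0.84, -0.002, 0.004]
ft_force: [-0.4, -0.2, -2.5]
grip_width: 0.0246
```

```bash
python3 plan.py 582,-370,190,24.2 582,-370,150,24.2
```

```text
now [ 396.2 -372.6  200.8] yaw 24.3 q [-0.75  0.39 -0.07  1.11 -0.    0.39] F [-0.4 -0.2 -2.5] w 24.6 t 26.5
582,-370,190,24.2 [-74.0, 170.4, 11.8] [0.001, 0.01, 0.002] rows>=4.5
582,-370,150,24.2 [-73.6, 170.3, 51.8] [0.001, 0.01, 0.002] rows>=1.0
```

Emit:
{"fn": "send_rows", "kwargs": {"moves": [[[-16,36,5],[0,0,0],0],[[-32,72,8],[0,0,0],0],[[-47,108,10],[0,0,0],0],[[-61,140,11],[0,0.01,0],0],[[-70,160,11],[0,0.01,0],0],[[-74,170.5,11],[0,0.01,0],0],[[-74,170.5,11],[0,0.01,0],0],[[-74,170.5,11],[0,0.01,0],0],[[-74,170.5,11],[0,0.01,0],0],[[-74,170.5,30],[0,0.01,0],0],[[-74,170.5,48],[0,0.01,0],0],[[-74,170.5,48],[0,0.01,0],0]]}}

```text
clock: 27.53
eef_pos: [0.5789, -0.3694, 0.1495]
tool_rot: [0.543, 0.84, 0.001, -0.004]
ft_force: [-1.3, 0.4, -4.6]
grip_width: 0.0242
```

```bash
python3 plan.py 582,-370,136,24.2
```

```text
now [ 578.9 -369.4  149.5] yaw 24.2 q [-0.57  0.71  0.34  1.21  0.    0.58] F [-1.3  0.4 -4.6] w 24.2 t 27.5
582,-370,136,24.2 [-2.0, 2.7, 13.4] [-0.004, -0.007, 0.0] rows>=0.3
```

Emit:
{"fn": "send_rows", "kwargs": {"moves": [[[-2,2.5,4],[-0.004,-0.007,0],0],[[-2,2.5,8],[-0.004,-0.007,0],0],[[-2,2.5,10],[-0.004,-0.007,0],0],[[-2,2.5,12],[-0.004,-0.007,0],0],[[-2,2.5,13.5],[-0.004,-0.007,0],0],[[-2,2.5,14.5],[-0.004,-0.007,0],0]]}}

```text
clock: 28.03
eef_pos: [0.5821, -0.3703, 0.1358]
tool_rot: [0.543, 0.84, 0.0, 0.001]
ft_force: [-0.7, 0.9, 4.0]
grip_width: 0.0242
```

Contact at the expected floor height. Release and retreat.

Emit:
{"fn": "send_rows", "kwargs": {"moves": [[[0,0,0],[0,0,0],44],[[0,0,0],[0,0,0],44],[[0,0,0],[0,0,0],44],[[0,0,0],[0,0,0],44],[[0,0,-20],[0,0,0],44],[[0,0,-50],[0,0,0],44],[[0,0,-80],[0,0,0],44],[[0,0,-80],[0,0,0],44]]}}

```text
clock: 28.7
eef_pos: [0.5846, -0.3719, 0.2239]
tool_rot: [0.543, 0.84, 0.0, 0.007]
ft_force: [1.6, -0.9, 1.6]
grip_width: 0.0439
```

```bash
python3 plan.py 380,-30,230,30
```

```text
now [ 584.6 -371.9  223.9] yaw 24.2 q [-0.57  0.66  0.45  1.35  0.    0.58] F [ 1.6 -0.9  1.6] w 43.9 t 28.7
380,-30,230,30 [395.6, -46.3, -11.0] [0.008, 0.012, -0.101] rows>=9.6
```

Emit:
{"fn": "send_rows", "kwargs": {"moves": [[[395,-46,-11],[0,0,-0.1],44],[[395,-46,-11],[0,0,-0.1],44],[[395,-46,-11],[0,0,-0.1],44],[[395,-46,-11],[0,0,-0.1],44],[[395,-46,-11],[0,0,-0.1],44],[[395,-46,-11],[0,0,-0.1],44],[[395,-46,-11],[0,0,-0.1],44],[[395,-46,-11],[0,0,-0.1],44],[[395,-46,-11],[0,0,-0.1],44],[[395,-46,-11],[0,0,-0.1],44],[[395,-46,-11],[0,0,-0.1],44],[[395,-46,-11],[0,0,-0.1],44]]}}

```text
clock: 29.7
eef_pos: [0.3804, -0.0297, 0.2306]
tool_rot: [0.499, 0.866, 0.0, 0.008]
ft_force: [0.7, -0.9, 0.8]
grip_width: 0.0436
```

```bash
python3 - <<'E'
from h import *
im=camera("top")[:,:,::-1];jm=camera("scene")[:,:,::-1]
cv2.imwrite("pics/a9.png",np.hstack([crop(im,344,152,112,112,400,400),crop(jm,310,160,112,112,400,400)]))
E
```

```text
(no output)
```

View pics/a9.png

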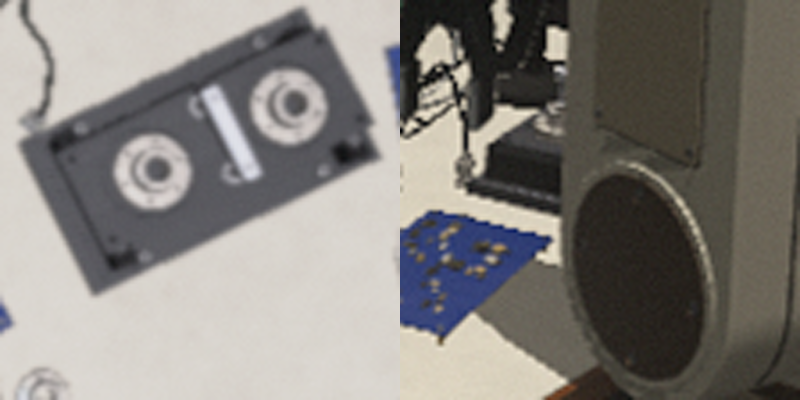

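```bash
python3 - <<'E' | tail -4
from m import *
q=P((344,152),[(152,171),(289,106)],.0556);rep("fl",q);print(inbase(q[0]),inbase(q[1]))
q=P((344,152),[(210,90),(252,178)],.085);print("handle",inbase(q.mean(0)),ang(*q))
print(readout.get_obs()["joint_vel"].round(3)); order.job_done()
E
```

```text
[ 2.18185014 49.31790059] [  1.5537001  -53.75535489]
handle [ 2.00976604 -0.13118022] -157.4
[-0.018  0.017  0.007  0.002  0.002  0.002]
the job is handed in; nothing more can be done
```

The second tier is built and the job is handed in, at about 30 s of the 144 s allowed. No verdict came back, so these results rest on my own pixel readings of the top camera.

- **Spacer bars:** they lie in the two end grooves at y +88 and −89 mm, within about 2 mm along and 1.5° of square.
- **Handled plate:** it rests on the bars about 2 mm off centre and 1–2° off square. One corner reading gave 5 mm off centre, but one of those corners was unclear; both are within the 12 mm limit.
- **Flanges:** the two 50 mm flanges sit in the pockets at y +49 and −54 mm in the base frame, against ±52 mm. They touched down at the pocket-floor height, not the rim height.
- **Unused parts:** I did not touch the low bar or the two smaller flanges. Of these, only flange_mid came into a late picture, and it looked in place; I did not re-measure any of them.

The arm was clear of everything, with the gripper open, at hand-in. The scene camera was mostly blocked by the arm at the base plate, so the placings there have no full second view.

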